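# Lock off the power, then hold the port cover open

## Task

The enclosure's main switch is off: lock it off first by swinging its hinged hasp over the staple until it lies fully down, with the port cover still shut. Then lift the port cover and finish while holding it open with the fingers at 60 degrees from shut, for a colleague to work on the ports below; it falls shut if let go, and nothing else may prop it. The hasp stays down, and the loose things around the enclosure stay where they are.

Things in the scene. Friction and masses are not known exactly. Their poses are not given: they have to be found in the camera images.
- case: dark steel wall enclosure lying on its back, fixed; 220 mm (x, front to rear) by 330 mm (y) by 85 mm high. Origin: centre of the underside; x points from its front (nearest the robot) to its rear, y to its left, z up. A 100 mm wide deck on its right (-y) carries the main switch (a 12 mm thick moulded plate with toggle, padlock staple and hasp); the rest is the port compartment under the cover
- hasp (a joint): angle (rad) of the lock-off hasp, a steel plate 36 mm wide, 4 mm thick, 106 mm long from its hinge, with a window for the toggle and a slot for the staple. 0 = down, lying level towards the case's front, the staple through its slot; grows as it swings up and over to the rear (1.57 upright, 2.4 stop). Starts swung back past upright. Stiff hinge: stays where left, 1 to 3 N at its end moves it
- hasp_hinge (a point): point on the hasp's hinge axis, at the middle of its width, 101 mm above the bench; the axis runs along the case's y
- hasp_pad (a point): where to push: point on the hasp's outer face (upper when down, rear when upright), mid-width, 85 mm from the hinge axis and 2 mm outside the plate's mid-plane (which holds the axis). It is the middle of the plain end, 68 to 97 mm from the hinge; the last 9 mm bend up about 4 mm
- staple_top (a point): top of the padlock staple, a fixed upright loop of 4 mm wire, 15 mm long in the case's x, 58 mm in front of the hasp's hinge; its top is 121 mm above the bench, 18 mm above the hasp's upper face when that is down
- cover (a joint): opening angle (rad) of the port cover, a grey sheet-steel lid with louvres, 216 mm (front to rear) by 218 mm by 4 mm, 0.4 to 0.8 kg, hinged along its rear edge. 0 = shut and level, grows as the front edge swings up (1.05 = 60 degrees, 1.8 stop). Free hinge without spring: it falls shut when let go
- cover_hinge (a point): point on the cover's hinge axis, at the middle of its width, 87 mm above the bench; fixed to the case, the axis runs along the case's y
- cover_handle (a point): middle of the bar of the cover's steel bow handle: a round bar 10 mm thick, 110 mm long along the case's y, standing 38 mm (bar's axis) above the cover's outer face, carried by a leg at each end; 175 mm in front of the hinge axis and 40 mm above it when shut
- padlock: loose closed brass padlock lying flat, 36 x 42 x 18 mm with steel shackle, beside the enclosure; origin at the middle of its underside. Leave alone
- screwdriver: loose screwdriver lying beside the enclosure; leave alone
- spare_switch: loose spare 8-port network switch, dark box 100 x 160 x 28 mm, origin at the middle of its underside; leave alone
- tape_roll: loose white roll of tape lying flat, 64 mm across, 24 mm high, origin at the middle of its underside; leave alone

How it is judged:
By the outcome, as a careful person would: the job done as asked, in the order asked, and still so for the second after the job is handed in, while the arm keeps its last pose, push and grip.
It also fails if it takes over 54 s, if anything falls off the work surface, if the arm or the gripper's body presses on something with over 40 N, if the wrist force passes 120 N, or if a joint passes its speed limit or range.

## Robot

A 7-joint arm with a two-finger parallel gripper is mounted at the origin on the work surface. World frame = base frame: x ahead of the robot, y to its left, z up, the work surface at z = 0. Lengths are in m, angles in rad, forces in N, time in s.
With the tool pointing down it reaches from about 0.4 to 0.85 m from the base axis. Payload 10.4 kg.
Tool frame: the origin (TCP) lies on the mounting face of the last link; the fingertips stand r.tips_ahead ahead of it and the grasp point (between the pads) lies 164 mm ahead of it (r.tips_ahead is the distance from the TCP to the fingertips, in m); z points along the fingers, y is the line along which they close (so a half turn about z gives the same grasp; the last joint's range is limited). The gripper opens to 87 mm and grips with 3 to 60 N. Pads are 19 mm wide; open, the fingers measure 117 mm over their backs; the gripper's body (75 mm by 190 mm) begins 51 mm behind the grasp point.
Start: joints at [1.111, 0.332, -0.065, 1.46, 0.022, 1.35, -0.088], TCP at [0.264, -0.566, 0.405] pointing down, gripper open.
Joint ranges: [-2.6, 2.6], [-0.5, 2.12], [-1.47, 1.34], [0.16, 2.42], [-1.27, 4.41], [0.06, 2.06], [-2.6, 2.6]. Speed limits (rad/s): [2.22, 2.22, 2.79, 2.79, 3.14, 3.14, 3.14].

## Interface

Orientations are given as a unit quaternion [x, y, z, w].
In Python, from bench import telemetry, imaging, job, r gives the robot as it stands.
- The arm moves only by the tool move_arm, never from a script. Its argument "steps" is a list of rows, each an object of numbers: "dx", "dy", "dz": the shift along the tool's x, y, z in cm; "spin": the turn about the tool's z in rad. In form: [{"dx": .., "dy": .., "dz": .., "spin": ..}, ...]. A call has 1 to 12 rows; each row shifts and turns the commanded pose from where the row before left it, along the tool's axes as they then stand; what a row does not reach is not made up. A row lasts 1/10 s, in which the tool goes at most 50 mm and 8.59 degrees, less where a joint would pass 70% of its speed; a pose out of reach is approached as far as the arm can. A call with a gripper value outside its range is refused whole. "claw" is the finger opening in cm, from 0 to 8.7, set as the call begins (left out, the last holds). The fingers move at their own pace and stop on an object; "squeeze" is the grip in N (left out, the last holds). Time passes only in rows, so rows that do not move let the fingers close. It gives the time, the measured TCP pose, the force, the opening and the grip force at its end, in the units of the state.
- telemetry.read_state(): the state, without advancing time (a new reading comes with each control period).
- imaging.camera(name): name is "scene" or "top" or "wrist"; returns a dict with "img" (480x640x3 uint8, red, green, blue), "camera_matrix" (3x3 intrinsics, pixels), "D" ([k1, k2, p1, p2, k3] as OpenCV has them; the pictures are not rectified), "R" (3x3) and "t" (3): a world point X has camera coordinates R X + t. Camera axes: x right, y down, z forward; pixel columns grow to the right and rows downward; lengths in m; the calibration is good to about 2 mm. A picture is of the moment at which its call begins. There is no depth.
- job.close_job(): hands the job in; it is judged then, once.
The state is a dict: "time": time; "joint_positions": joint angles; "joint_vel": joint speeds; "joint_torque": joint torques, N m; "ee_pos": TCP position; "eef_rot": TCP orientation; "ft_force": force on the tool from outside, world axes, zero at the start; "torque": the same for the moment, N m; "width": finger opening in m; "grip_force": force on a finger pad.
Only numpy, scipy, OpenCV 4.12 (cv2) and the standard library are available. Lean on these libraries where they do the work, as an engineer would, in place of code of your own. Each camera call takes 0.05 s, during which the arm holds its last target. There are 200 camera calls.

## Working session

There is one attempt and no reset: what is moved stays moved. The work goes in short steps, Python scripts to look and compute and a tool call to move; the robot and the scene stay as the last step left them, time stands still between calls to the robot, and variables do not carry over. Pictures are saved under pics/ and viewed, at most 10 in all, crops included, and the job is handed in when it is done.

Besides the shell and the picture viewer there is one more tool, called after "Request:" as a command line: name --argument value ..., lists and objects as JSON in quotes. move_arm: Moves the arm, as the interface text tells. Its arguments: {"type":"object","properties":{"steps":{"type":"array","items":{"type":"object","properties":{"dx":{"type":"number"},"dy":{"type":"number"},"dz":{"type":"number"},"spin":{"type":"number"}}}},"claw":{"type":"number"},"squeeze":{"type":"number"}},"required":["steps"]}

```bash
mkdir -p pics; ls; python3 - <<'E'
from bench import telemetry, imaging, r
import cv2,pickle
print(r.tips_ahead, telemetry.read_state())
for n in ("scene","top"):
    c=imaging.camera(n); pickle.dump(c,open(n+".pkl","wb")); cv2.imwrite(f"pics/{n}0.png",c["img"][:,:,::-1]); print(n,c["camera_matrix"],c["D"],c["R"],c["t"])
E
```

```text
pics
0.1822 {'time': 0.0, 'joint_positions': array([ 1.11144292,  0.33284035, -0.06471131,  1.46093275,  0.02158455,
        1.34988479, -0.08850189]), 'joint_vel': array([ 5.23051935e-04, -7.75377647e-06,  1.78482204e-03,  2.41520748e-04,
        1.73145227e-03, -2.04344534e-03, -2.05553663e-05]), 'joint_torque': array([-3.26283098e-04, -6.23262048e+01,  2.47181748e-02, -3.89906394e+01,
       -6.13046600e-02,  3.97156260e-02,  1.21008802e-04]), 'ee_pos': array([ 0.26433379, -0.56620771,  0.40397756]), 'eef_rot': array([ 9.76247346e-01,  2.16657911e-01, -1.70249916e-04, -6.63733150e-04]), 'ft_force': array([ 0.34075624, -0.14781071, -0.51338233]), 'torque': array([-0.05961699,  0.0089707 ,  0.02846142]), 'grip_force': 0.0, 'width': 0.08720363788458672}
scene [[464.48900106   0.         316.76875994]
 [  0.         464.48900106 243.44643125]
 [  0.           0.           1.        ]] [0.02896235 0.         0.         0.         0.        ] [[ 0.79577848  0.60556977  0.00467541]
 [ 0.36388437 -0.47198022 -0.80300862]
 [-0.48407104  0.64071828 -0.59594908]] [-0.4904626  -0.06376813  1.23038588]
top [[470.40412804   0.         324.11196475]
 [  0.         470.40412804 240.58875534]
 [  0.           0.           1.        ]] [-0.09356368  0.          0.          0.          0.        ] [[ 2.11242467e-02 -9.99776840e-01 -1.93376420e-04]
 [-9.91686013e-01 -2.09287378e-02 -1.26967872e-01]
 [ 1.26935490e-01  2.87386933e-03 -9.91906811e-01]] [0.06466283 0.52202008 1.1543083 ]
```

View pics/scene0.png

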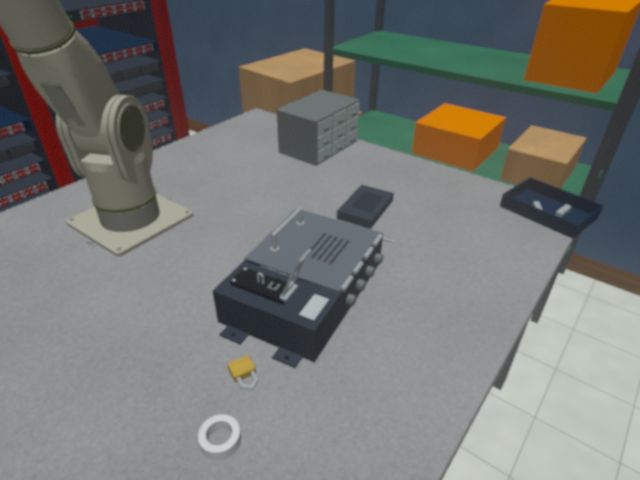

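View pics/top0.png

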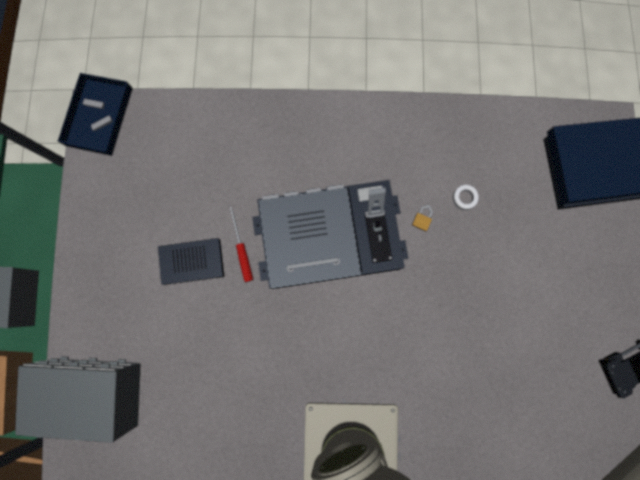

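The scene picture shows the case around (300,280), with the hasp up near (300,268). The top picture shows the case corners at about (258,198), (388,182), (405,268) and (270,288), with the handle bar from (288,268) to (340,262). I'll enlarge both.

```bash
python3 - <<'E'
import cv2,pickle
for n,(x,y,w,h,k) in {"top":(250,170,160,120,5),"scene":(210,205,180,135,4.4)}.items():
    c=pickle.load(open(n+".pkl","rb"))["img"][y:y+h,x:x+w,::-1]
    cv2.imwrite(f"pics/{n}0c.png",cv2.resize(c,None,fx=k,fy=k,interpolation=cv2.INTER_CUBIC))
E
```

```text
(no output)
```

View pics/top0c.png

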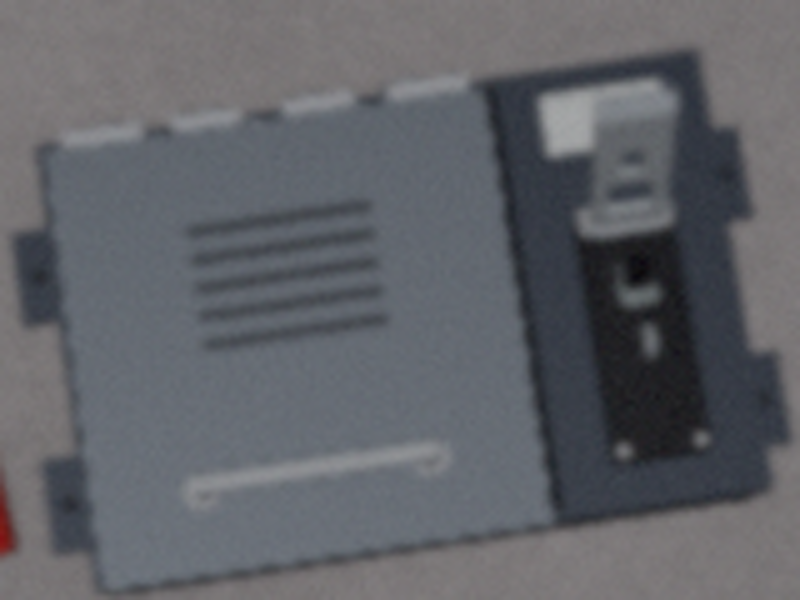

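View pics/scene0c.png

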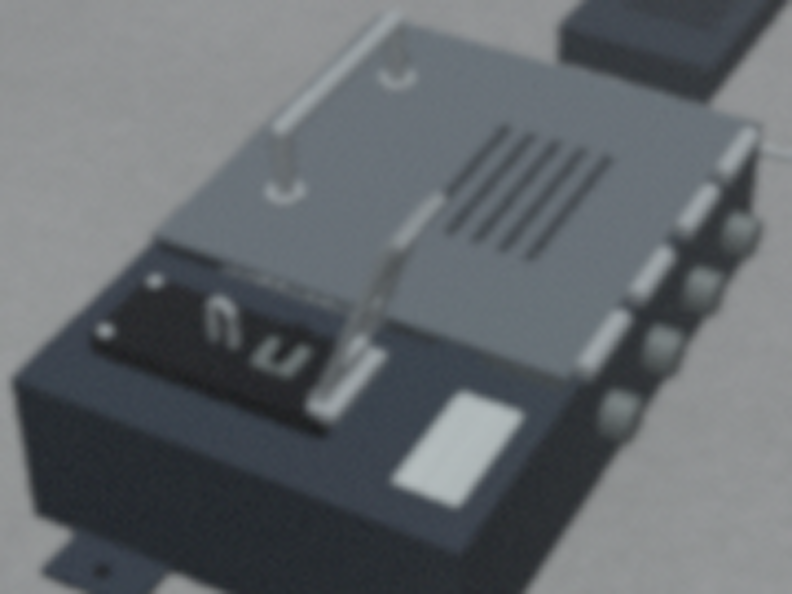

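```bash
cat > fit.py <<'E'
import numpy as np,cv2,pickle
from scipy.optimize import least_squares
C={n:pickle.load(open(n+".pkl","rb")) for n in("top","scene")}
def proj(n,X):
    c=C[n];return cv2.projectPoints(np.array(X,float).reshape(-1,1,3),cv2.Rodrigues(c["R"])[0],c["t"],c["camera_matrix"],c["D"])[0][:,0]
T=lambda x,y:(x/5+250,y/5+170)
S=lambda x,y:(x/4.4+210,y/4.4+205)
# p: x,y,yaw, hinge hx,hy, hasp angle, handle x, y
def pts(p):
    hx,hy,a,bx,by=p[3:]
    P={"RR":(.11,-.165,.085),"FR":(-.11,-.165,.085),"CFL":(-.11,.165,.085),
    "bl":(bx,by+.055,.127),"br":(bx,by-.055,.127),"st":(hx-.058,hy,.121),"hin":(hx,hy,.101),
    "tip":(hx-.104*np.cos(a),hy,.101+.104*np.sin(a))}
    c,s=np.cos(p[2]),np.sin(p[2])
    return {k:np.array([p[0]+c*v[0]-s*v[1],p[1]+s*v[0]+c*v[1],v[2]]) for k,v in P.items()}
obs=[("top","RR",T(697,52)),("top","FR",T(768,490)),("top","bl",T(190,488)),("top","br",T(447,452)),
("top","tip",T(638,98)),("top","hin",T(625,220)),("scene","bl",S(395,15)),("scene","br",S(282,130)),("scene","st",S(215,300)),
("scene","hin",S(350,378)),("scene","tip",S(432,200)),("scene","FR",S(18,380)),("scene","RR",S(460,553)),("top","st",T(650,328))]
f=lambda p:np.concatenate([proj(n,pts(p)[k])[0]-o for n,k,o in obs])
s=least_squares(f,[.55,0,.1,.04,-.11,1.9,-.07,.05],loss="soft_l1")
if __name__=="__main__":
    print(s.x.round(4));[print(o[0],o[1],e.round(1)) for o,e in zip(obs,f(s.x).reshape(-1,2))]
    for k,v in pts(s.x).items():print(k,v.round(4))
E
python3 fit.py
```

```text
[ 0.5353  0.0638  0.1695  0.0267 -0.1145  1.9189 -0.0722  0.0521]
top RR [-0.7 -1.9]
top FR [ 0.2 -1.3]
top bl [ 0.2 -0.9]
top br [-4.1 -0.7]
top tip [-0.8 -0.3]
top hin [-0.3 -0.9]
scene bl [-0.8  0.3]
scene br [-1.2 -0.6]
scene st [ 1.3 -0.2]
scene hin [-2.3 -0.2]
scene tip [-4.8  4.1]
scene FR [-2.2 -1.2]
scene RR [-0.3 -0.3]
top st [-0.4  0. ]
RR [ 0.6715 -0.0803  0.085 ]
FR [ 0.4547 -0.1174  0.085 ]
CFL [0.399  0.2078 0.085 ]
bl [0.446  0.1571 0.127 ]
br [0.4646 0.0487 0.127 ]
st [ 0.5237 -0.0543  0.121 ]
hin [ 0.5809 -0.0446  0.101 ]
tip [ 0.6159 -0.0386  0.1988]
```

Request:
move_arm --steps '[{"spin": 0.134,"dz": -1.5,"dx": 3,"dy": -2},{"spin": 0.134,"dz": -1.5,"dx": 4,"dy": -3},{"dx": 4.5,"dy": -2},{"dx": 4.5,"dy": -2},{"dx": 4.5,"dy": -2},{"dx": 4.5,"dy": -2},{"dx": 4.5,"dy": -2},{"dx": 4.5,"dy": -2},{"dx": 4.5,"dy": -2},{"dx": 4.5,"dy": -2},{"dx": 3,"dy": -3},{"dx": 1,"dy": -3}]' --claw 0 --squeeze 25

```text
$.steps[2]: bad value
```

Request:
move_arm --steps '[{"dy": -3},{"dy": -3},{"dy": -3},{"dy": -3},{"dy": -3},{"dy": -3},{"dy": -1},{}]'

```text
$.steps[0]: bad value
```

```bash
cat > loc.py <<'E'
from bench import telemetry
import numpy as np
from scipy.spatial.transform import Rotation as Ro
s=telemetry.read_state();p=s["ee_pos"];M=Ro.from_quat(s["eef_rot"]).as_matrix()
c,sn=np.cos(.1695),np.sin(.1695);d=p[:2]-[.5809,-.0446]
print("t",s["time"],"case-rel hinge x,y cm",(100*np.array([c*d[0]+sn*d[1],-sn*d[0]+c*d[1]])).round(2),"tip z",round(100*(p[2]-.1822),2),"toolx ang",np.arctan2(M[1,0],M[0,0]).round(3),"z",M[:,2].round(3),"q",s["joint_positions"].round(2),"F",s["ft_force"].round(1))
E
python3 loc.py; python3 - <<'E'
from bench import imaging
import cv2,pickle,numpy as np
ims=[]
for n in ("wrist","scene"):
    c=imaging.camera(n); pickle.dump(c,open(n+"1.pkl","wb")); ims.append(c["img"][:,:,::-1])
a=cv2.resize(ims[0],(440,330)); b=cv2.resize(ims[1][180:330,200:400],(440-80,270))
b=cv2.copyMakeBorder(b,0,60,0,0,cv2.BORDER_CONSTANT)
cv2.imwrite("pics/m1.png",np.hstack([a,b]))
E
```

```text
t 0.1 case-rel hinge x,y cm [-40.   -46.07] tip z 22.18 toolx ang 0.437 z [-0.001  0.001 -1.   ] q [ 1.11  0.33 -0.06  1.46  0.02  1.35 -0.09] F [-0.1  0.2 -1. ]
```

View pics/m1.png

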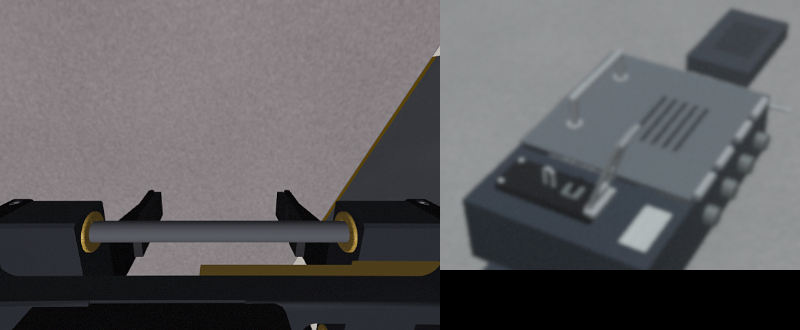

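The wrist view shows the open fingers near (145,220) and (290,220) over bare bench. The scene view is unchanged. The move was refused because every row needs all four keys, so I'll send it again with them.

Request:
move_arm --steps '[{"spin": 0.134,"dz": -1.5,"dx": 3,"dy": -2},{"spin": 0.134,"dz": -1.5,"dx": 4,"dy": -3},{"dx": 4.5,"dy": -2,"dz": 0,"spin": 0},{"dx": 4.5,"dy": -2,"dz": 0,"spin": 0},{"dx": 4.5,"dy": -2,"dz": 0,"spin": 0},{"dx": 4.5,"dy": -2,"dz": 0,"spin": 0},{"dx": 4.5,"dy": -2,"dz": 0,"spin": 0},{"dx": 4.5,"dy": -2,"dz": 0,"spin": 0},{"dx": 4.5,"dy": -2,"dz": 0,"spin": 0},{"dx": 4,"dy": -2,"dz": 0,"spin": 0},{"dx": 3,"dy": -3,"dz": 0,"spin": 0},{"dx": 1,"dy": -3,"dz": 0,"spin": 0}]' --claw 0 --squeeze 25

```text
time: 1.4
ee_pos: [0.6657, -0.2107, 0.4325]
eef_rot: [0.996, 0.085, -0.0, -0.001]
ft_force: [0.7, -0.3, 0.4]
width: 0.0027
grip_force: 0.0
```

Request:
move_arm --steps '[{"dx": 0,"dy": -3,"dz": 0,"spin": 0},{"dx": 0,"dy": -3,"dz": 0,"spin": 0},{"dx": 0,"dy": -3,"dz": 0,"spin": 0},{"dx": 0,"dy": -3,"dz": 0,"spin": 0},{"dx": 0,"dy": -3,"dz": 0,"spin": 0},{"dx": 0,"dy": -3,"dz": 0,"spin": 0},{"dx": 0,"dy": -2,"dz": 0,"spin": 0},{"dx": 0,"dy": 0,"dz": 0,"spin": 0},{"dx": 0,"dy": 0,"dz": 0,"spin": 0}]'

```text
time: 2.3
ee_pos: [0.63, -0.0164, 0.434]
eef_rot: [0.996, 0.085, -0.0, 0.0]
ft_force: [0.7, -1.0, -0.3]
width: 0.0002
grip_force: 0.0
```

```bash
python3 loc.py
```

```text
t 2.3 case-rel hinge x,y cm [5.31 1.95] tip z 25.18 toolx ang 0.169 z [-0. -0. -1.] q [ 0.22  0.35 -0.36  1.39  0.12  1.42 -1.53] F [ 0.7 -1.  -0.3]
```

Request:
move_arm --steps '[{"dx": 1.8,"dy": 1.9,"dz": 0,"spin": 0},{"dx": 0,"dy": 0,"dz": 2.5,"spin": 0},{"dx": 0,"dy": 0,"dz": 2.5,"spin": 0},{"dx": 0,"dy": 0,"dz": 2.4,"spin": 0},{"dx": 0,"dy": 0,"dz": 0,"spin": 0}]'

```text
time: 2.8
ee_pos: [0.6502, -0.034, 0.3562]
eef_rot: [0.997, 0.083, -0.003, 0.0]
ft_force: [0.2, 0.0, -0.3]
width: 0.0004
grip_force: 0.0
```

```bash
python3 loc.py; python3 - <<'E'
from bench import imaging
import cv2,pickle,numpy as np
ims=[]
for n in ("top","scene"):
    c=imaging.camera(n); ims.append(c["img"][:,:,::-1])
a=cv2.resize(ims[0][150:300,330:430],(400,600)); b=cv2.resize(ims[1][160:310,240:340],(400,600),interpolation=cv2.INTER_CUBIC)
cv2.imwrite("pics/m2.png",np.hstack([a,b]))
E
```

```text
t 2.8 case-rel hinge x,y cm [ 7.01 -0.12] tip z 17.4 toolx ang 0.167 z [-0.006 -0.001 -1.   ] q [ 0.23  0.44 -0.34  1.43  0.15  1.3  -1.52] F [ 0.2  0.  -0.3]
```

View pics/m2.png

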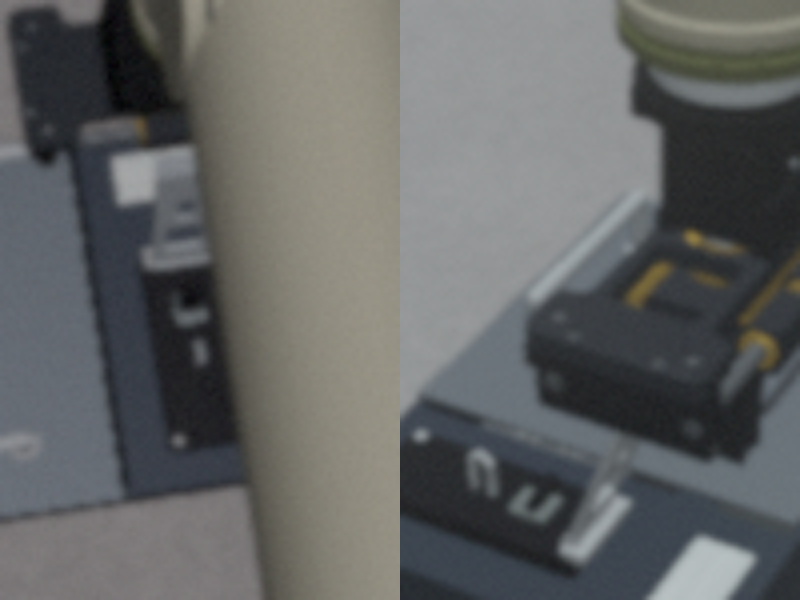

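The gripper stands behind the hasp as planned, with the hasp at about (185,200) in the left half and (600,490) in the right half, still upright. Next I'll sweep it forward.

Request:
move_arm --steps '[{"dx": -2,"dy": -0.1,"dz": -0.4,"spin": 0},{"dx": -2,"dy": 0,"dz": -0.5,"spin": 0},{"dx": -1.65,"dy": 0,"dz": -0.5,"spin": 0},{"dx": -1.3,"dy": 0,"dz": 0,"spin": 0},{"dx": -1.3,"dy": 0,"dz": 0.2,"spin": 0},{"dx": -1.1,"dy": 0,"dz": 0.4,"spin": 0},{"dx": -1.1,"dy": 0,"dz": 0.5,"spin": 0},{"dx": -1.0,"dy": 0,"dz": 0.7,"spin": 0},{"dx": -0.9,"dy": 0,"dz": 0.7,"spin": 0},{"dx": 0,"dy": 0,"dz": 0,"spin": 0}]'

```text
time: 3.9
ee_pos: [0.5287, -0.0523, 0.3504]
eef_rot: [0.996, 0.084, 0.001, 0.0]
ft_force: [-0.5, 0.3, 0.3]
width: 0.0005
grip_force: 0.0
```

```bash
python3 loc.py
```

```text
t 3.9 case-rel hinge x,y cm [-5.28  0.12] tip z 16.82 toolx ang 0.168 z [ 0.001 -0.001 -1.   ] q [ 0.33  0.19 -0.36  1.77  0.07  1.2  -1.45] F [-0.5  0.3  0.3]
```

Request:
move_arm --steps '[{"dx": -0.75,"dy": 0,"dz": 1,"spin": 0},{"dx": -0.7,"dy": 0,"dz": 1,"spin": 0},{"dx": -0.5,"dy": 0,"dz": 1.1,"spin": 0},{"dx": -0.45,"dy": 0,"dz": 1.1,"spin": 0},{"dx": -0.3,"dy": 0,"dz": 1.1,"spin": 0}]'

```text
time: 4.4
ee_pos: [0.5019, -0.0563, 0.295]
eef_rot: [0.996, 0.084, -0.0, -0.0]
ft_force: [0.1, -0.2, 0.8]
width: 0.0002
grip_force: 0.3
```

Request:
move_arm --steps '[{"dx": -0.1,"dy": 0,"dz": 0.7,"spin": 0},{"dx": -0.05,"dy": 0,"dz": 0.5,"spin": 0},{"dx": 0,"dy": 0,"dz": 0,"spin": 0}]'

```text
time: 4.7
ee_pos: [0.5008, -0.0564, 0.2854]
eef_rot: [0.996, 0.084, -0.0, 0.0]
ft_force: [-10.2, 0.4, 18.1]
width: 0.0005
grip_force: 9.3
```

```bash
python3 loc.py
```

```text
t 4.7 case-rel hinge x,y cm [-8.09  0.19] tip z 10.32 toolx ang 0.169 z [-0.001 -0.001 -1.   ] q [ 0.34  0.2  -0.35  1.9   0.08  1.06 -1.44] F [-10.2   0.4  18.1]
```

Request:
move_arm --steps '[{"dx": 0,"dy": 0,"dz": -2,"spin": 0},{"dx": 0,"dy": 0,"dz": -4,"spin": 0},{"dx": 0,"dy": 0,"dz": -4,"spin": 0},{"dx": -1,"dy": -3,"dz": -1,"spin": 0},{"dx": -0.8,"dy": -3,"dz": 0,"spin": 0},{"dx": 0,"dy": -4,"dz": 0,"spin": 0},{"dx": 0,"dy": -4,"dz": 0,"spin": 0},{"dx": 0,"dy": -2.5,"dz": 0,"spin": 0},{"dx": 0,"dy": 0,"dz": 0,"spin": 0.14},{"dx": 0,"dy": 0,"dz": 0,"spin": 0.14},{"dx": 0,"dy": 0,"dz": 0,"spin": 0}]' --claw 6

```text
time: 5.8
ee_pos: [0.4555, 0.1033, 0.394]
eef_rot: [0.998, -0.057, 0.0, 0.0]
ft_force: [0.4, -0.3, -0.4]
width: 0.0597
grip_force: 0.0
```

```bash
python3 loc.py; python3 - <<'E'
from bench import imaging
import cv2,pickle,numpy as np
ims=[]
for n in ("wrist","scene"):
    c=imaging.camera(n); pickle.dump(c,open(n+"2.pkl","wb")); ims.append(c["img"][:,:,::-1])
a=cv2.resize(ims[0],(440,330)); b=cv2.resize(ims[1][200:335,210:390],(360,270),interpolation=cv2.INTER_CUBIC)
b=cv2.copyMakeBorder(b,0,60,0,0,cv2.BORDER_CONSTANT)
cv2.imwrite("pics/m3.png",np.hstack([a,b]))
E
```

```text
t 5.8 case-rel hinge x,y cm [-9.86 16.7 ] tip z 21.18 toolx ang -0.113 z [ 0. -0. -1.] q [ 0.19  0.02 -0.51  1.85  0.01  1.27 -2.01] F [ 0.4 -0.3 -0.4]
```

View pics/m3.png

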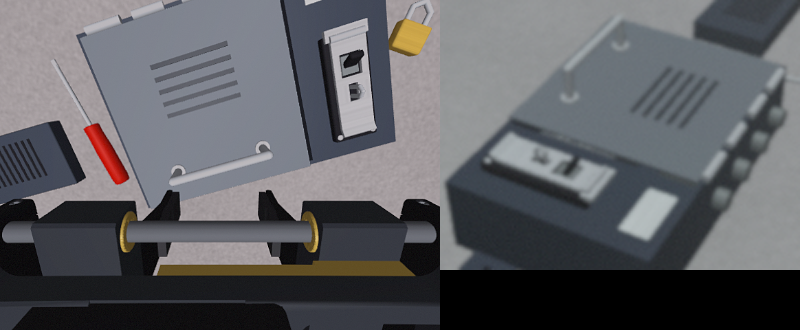

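The wrist view shows the hasp lying flat over the staple at about (350,85), with the cover shut. The handle runs from (175,180) to (270,153). I'll check the handle position from this view while spinning.

Request:
move_arm --steps '[{"dx": 0,"dy": 0,"dz": 0,"spin": -0.14},{"dx": 0,"dy": 0,"dz": 0,"spin": -0.14},{"dx": 0,"dy": 0,"dz": 0,"spin": -0.14},{"dx": 0,"dy": 0,"dz": 0,"spin": -0.14},{"dx": 0,"dy": 0,"dz": 0,"spin": -0.14},{"dx": 0,"dy": 0,"dz": 0,"spin": -0.14},{"dx": 0,"dy": 0,"dz": 0,"spin": -0.14},{"dx": 0,"dy": 0,"dz": 0,"spin": -0.14},{"dx": 0,"dy": 0,"dz": 0,"spin": -0.14},{"dx": 0,"dy": 0,"dz": 0,"spin": -0.14},{"dx": 0,"dy": 0,"dz": 0,"spin": -0.14},{"dx": 0,"dy": 0,"dz": 0,"spin": -0.14}]'

```text
time: 7.1
ee_pos: [0.4555, 0.103, 0.3941]
eef_rot: [0.704, 0.71, 0.0, 0.0]
ft_force: [-0.2, -0.5, -0.0]
width: 0.06
grip_force: 0.0
```

Request:
move_arm --steps '[{"dx": 0,"dy": 0,"dz": 0,"spin": -0.14},{"dx": 0,"dy": 0,"dz": 0,"spin": -0.03},{"dx": 0,"dy": 0,"dz": 0,"spin": 0}]'

```text
time: 7.4
ee_pos: [0.4555, 0.103, 0.3941]
eef_rot: [0.646, 0.764, -0.0, 0.0]
ft_force: [0.7, 1.0, 0.9]
width: 0.0603
grip_force: 0.0
```

```bash
python3 loc.py; python3 - <<'E'
import pickle,cv2,numpy as np
c=pickle.load(open("wrist2.pkl","rb"))
P=[]
for u in [(175,180),(270,153)]:
    u=np.array(u)*640/440
    n=cv2.undistortPoints(u.reshape(1,1,2),c["camera_matrix"],np.array(c["D"]))[0,0]
    d=c["R"].T@[*n,1]; o=-c["R"].T@c["t"]; P.append(o+d*(.127-o[2])/d[2])
P=np.array(P);print(P.round(4),P.mean(0).round(4),np.linalg.norm(P[0]-P[1]))
v=P[0]-P[1];print("yaw",np.arctan2(-v[0],v[1]))
E
```

```text
t 7.4 case-rel hinge x,y cm [-9.87 16.66] tip z 21.19 toolx ang 1.738 z [ 0. -0. -1.] q [ 0.21  0.02 -0.53  1.85  0.01  1.28 -0.16] F [0.7 1.  0.9]
[[0.4495 0.1533 0.127 ]
 [0.4689 0.0454 0.127 ]] [0.4592 0.0994 0.127 ] 0.10962990221332672
yaw 0.17722189348018919
```

Request:
move_arm --steps '[{"dx": -0.3,"dy": 0.3,"dz": 2.5,"spin": 0},{"dx": 0,"dy": 0,"dz": 3,"spin": 0},{"dx": 0,"dy": 0,"dz": 3,"spin": 0},{"dx": 0,"dy": 0,"dz": 1.8,"spin": 0},{"dx": 0,"dy": 0,"dz": 0,"spin": 0}]'

```text
time: 7.9
ee_pos: [0.4581, 0.1003, 0.2889]
eef_rot: [0.646, 0.763, -0.002, -0.001]
ft_force: [-0.6, -0.4, 0.1]
width: 0.0601
grip_force: 0.0
```

Request:
move_arm --steps '[{"dx": 0,"dy": 0,"dz": 0,"spin": 0},{"dx": 0,"dy": 0,"dz": 0,"spin": 0},{"dx": 0,"dy": 0,"dz": 0,"spin": 0},{"dx": 0,"dy": 0,"dz": 0,"spin": 0},{"dx": 0,"dy": 0,"dz": 0,"spin": 0},{"dx": 0,"dy": 0,"dz": 0,"spin": 0}]' --claw 0 --squeeze 25

```text
time: 8.5
ee_pos: [0.4589, 0.1007, 0.2913]
eef_rot: [0.645, 0.764, 0.0, 0.0]
ft_force: [-0.2, 0.4, -0.4]
width: 0.0196
grip_force: 0.0
```

```bash
python3 loc.py
```

```text
t 8.5 case-rel hinge x,y cm [-9.57 16.37] tip z 10.91 toolx ang 1.739 z [ 0. -0. -1.] q [ 0.19  0.13 -0.53  1.97  0.08  1.06 -0.21] F [-0.2  0.4 -0.4]
```

Fingers are still closing.

Request:
move_arm --steps '[{"dx": 0,"dy": 0,"dz": 0,"spin": 0},{"dx": 0,"dy": 0,"dz": 0,"spin": 0},{"dx": 0,"dy": 0,"dz": 0,"spin": 0},{"dx": 0,"dy": 0,"dz": 0,"spin": 0},{"dx": 0,"dy": 0,"dz": 0,"spin": 0}]'

```text
time: 9.0
ee_pos: [0.4577, 0.1005, 0.2908]
eef_rot: [0.645, 0.764, -0.002, -0.001]
ft_force: [-10.2, -1.5, 8.3]
width: 0.009
grip_force: 25.0
```

```bash
python3 loc.py
```

```text
t 9.0 case-rel hinge x,y cm [-9.69 16.38] tip z 10.86 toolx ang 1.739 z [-0.004 -0.001 -1.   ] q [ 0.19  0.13 -0.53  1.97  0.08  1.06 -0.21] F [-10.2  -1.5   8.3]
```

Request:
move_arm --steps '[{"dx": 0,"dy": -0.1,"dz": 0,"spin": 0},{"dx": 0,"dy": 0.45,"dz": -1.5,"spin": 0},{"dx": 0,"dy": 0.5,"dz": -1.48,"spin": 0},{"dx": 0,"dy": 0.7,"dz": -1.4,"spin": 0},{"dx": 0,"dy": 0.77,"dz": -1.36,"spin": 0},{"dx": 0,"dy": 0.92,"dz": -1.27,"spin": 0},{"dx": 0,"dy": 1.0,"dz": -1.2,"spin": 0},{"dx": 0,"dy": 0,"dz": 0,"spin": 0}]'

```text
time: 9.8
ee_pos: [0.4999, 0.1078, 0.3744]
eef_rot: [0.645, 0.764, -0.002, -0.001]
ft_force: [-20.1, -4.1, 13.8]
width: 0.009
grip_force: 25.0
```

```bash
python3 loc.py
```

```text
t 9.8 case-rel hinge x,y cm [-5.41 16.39] tip z 19.22 toolx ang 1.739 z [-0.005 -0.002 -1.   ] q [ 0.19  0.14 -0.53  1.77  0.07  1.25 -0.19] F [-20.1  -4.1  13.8]
```

Request:
move_arm --steps '[{"dx": 0,"dy": -0.2,"dz": -0.2,"spin": 0},{"dx": 0,"dy": 0,"dz": 0,"spin": 0}]'

```text
time: 10.0
ee_pos: [0.4988, 0.1074, 0.3746]
eef_rot: [0.645, 0.764, 0.0, 0.0]
ft_force: [3.3, 0.6, -8.2]
width: 0.0092
grip_force: 25.0
```

```bash
python3 loc.py
```

```text
t 10.0 case-rel hinge x,y cm [-5.53 16.37] tip z 19.24 toolx ang 1.739 z [ 0.  0. -1.] q [ 0.19  0.14 -0.53  1.78  0.07  1.24 -0.19] F [ 3.3  0.6 -8.2]
```

Request:
move_arm --steps '[{"dx": 0,"dy": 1.1,"dz": -1.1,"spin": 0},{"dx": 0,"dy": 1.2,"dz": -1.0,"spin": 0},{"dx": 0,"dy": 1.3,"dz": -0.88,"spin": 0},{"dx": 0,"dy": 1.35,"dz": -0.79,"spin": 0},{"dx": 0,"dy": 1.4,"dz": -0.65,"spin": 0},{"dx": 0,"dy": 1.5,"dz": -0.55,"spin": 0},{"dx": 0,"dy": 0,"dz": 0,"spin": 0},{"dx": 0,"dy": 0,"dz": 0,"spin": 0}]'

```text
time: 10.8
ee_pos: [0.5761, 0.1205, 0.4254]
eef_rot: [0.645, 0.764, 0.0, 0.0]
ft_force: [-2.8, -0.3, 5.2]
width: 0.0091
grip_force: 25.0
```

```bash
python3 loc.py; python3 - <<'E'
from bench import imaging
import cv2,pickle,numpy as np
ims=[]
for n in ("top","scene"):
    c=imaging.camera(n); pickle.dump(c,open(n+"3.pkl","wb")); ims.append(c["img"][:,:,::-1])
a=cv2.resize(ims[0][170:300,250:410],(400,325)); b=cv2.resize(ims[1][180:340,200:400],(400,320),interpolation=cv2.INTER_CUBIC)
cv2.imwrite("pics/m4.png",np.hstack([a[:320],b]))
E
```

```text
t 10.8 case-rel hinge x,y cm [ 2.31 16.36] tip z 24.32 toolx ang 1.739 z [ 0. -0. -1.] q [ 0.14  0.28 -0.51  1.51  0.14  1.38 -0.22] F [-2.8 -0.3  5.2]
```

View pics/m4.png

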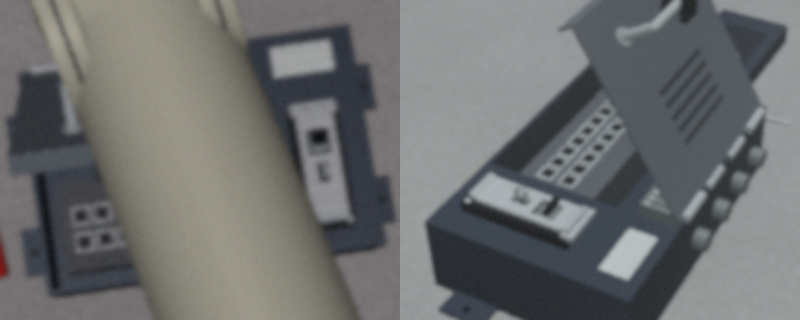

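The cover stands open at about 60 degrees. Its front-right corner is at (575,25), its hinge corner at (683,217), and the hasp is still down at (535,205). I'll check the angle numerically.

```bash
python3 - <<'E'
from fit import *
p=s.x
def W(x,y,z):
    c,n=np.cos(p[2]),np.sin(p[2]);return [p[0]+c*x-n*y,p[1]+n*x+c*y,z]
hx=p[6]+.175
def corner(t,L=.212): return proj("scene",W(hx-L*np.cos(t),p[7]-.109,.087+L*np.sin(t)))[0]
print("hinge",proj("scene",W(hx,p[7]-.109,.087)),"obs 341.5,288.5; shut corner",corner(0),"obs 245.2,258.4")
for d in (56,58,60,62,64): print(d,corner(np.radians(d)).round(1),"obs 287.5 192.5")
E
```

```text
hinge [[337.47488933 290.71524165]] obs 341.5,288.5; shut corner [244.79187771 258.23630067] obs 245.2,258.4
56 [280.  195.6] obs 287.5 192.5
58 [282.9 194.5] obs 287.5 192.5
60 [285.9 193.4] obs 287.5 192.5
62 [289.1 192.5] obs 287.5 192.5
64 [292.3 191.8] obs 287.5 192.5
```

```bash
python3 -c "
from bench import job
print(job.close_job())"
```

```text
the job is handed in; nothing more can be done
None
```

The hasp is fully down over the staple, and the gripper is holding the port cover open by its handle at about 60 degrees (my estimates: 60 from the arm position, 61 from the camera); the loose items were not touched, and the job was handed in at about 11 s.

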